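Feed a manifold block through the sprung gate of a marking station

TASK

Load the long aluminium block for marking: lay it flat in the open infeed of the marking station's slide lane, then push it from behind along the lane and through the sprung gate until it is fully home against the end stop under the marker, with the stop's sprung pin pressed in. Push gently, do not ram the stop, then lift out so that the gate swings shut behind the block. Leave the other parts on the bench where they are.

Things in the scene. Friction and masses are not known exactly. Their poses are not given: they have to be found in the camera images.
- block: The workpiece, a loose machined aluminium manifold block with round ports in its top and sides, 110 mm long (its own y), 50 mm wide (its own x), 45 mm tall (z), about 0.5 to 0.75 kg; sliding it on the lane takes 3 to 7 N. Origin at the centre of its underside; it starts flat on the bench with its ports up. Either end may go first.
- station: The marking station, fixed on the bench: aluminium base 140 mm wide (x), 520 mm long (y from -160 to +360), with a steel slide lane along y, lane floor 35 mm above the bench. Origin at bench height under the lane's centre line and right under the shut gate (y = 0). +y is the feed direction: infeed (y -150 to 0), gate, nest, end stop, blue marker.
- infeed (a point): Centre of the open infeed on the lane floor, at station y = -90 mm. Two guide rails, 10 mm wide and 12 mm high above the lane floor, border the lane: 68 mm apart inside at the open end (station y = -150), narrowing to 55 mm at y = -50 and 55 mm apart from there to y = 150. Nothing stands above the infeed. Axes as the station's.
- snout (a point): Lower edge of the marker snout's end facing the gate, on the lane's centre line, station y = 152 mm, 51 mm above the lane floor. The snout, 64 mm wide, roofs the lane from here to the blue housing (y = 246 to 356, 120 mm wide, top 115 mm above the lane floor); snout top 82 mm above the lane floor. The block reaches the end stop only by sliding under it.
- gate_hinge (a point): Top of the gate's hinge post, on the hinge axis, 50 mm above the lane floor, at station x = 39, y = 0 mm. The post is 9 mm thick with a 13 mm spring barrel and a foot 18 mm wide over the +x rail.
- gate (a joint): Sprung gate: steel flap 59 mm long, 3 mm thick, from the hinge post across the lane, 16 to 46 mm above its floor. 0 = shut, square across the lane; opens only towards the stop, to 1.6 rad, on a light spring. It adds some 5 N to the push at first, then 1 to 2 N. The flap lies on the block's side until the rear end is 57 mm past y = 0, then swings shut once nothing is in its way.
- part_pin (a joint): Sprung brass pin in the end stop's face, at the lane centre, 22 mm above its floor: 0 = 4 mm out, 0.004 m = flush; over 0.0025 the block is home. Under 1 N: a block left there stays. The stop, steel with a stiff rubber buffer (8 N/mm), is clamped anew for each job: its face is anywhere from station y = 170 to 220 mm, not measured, hidden under the snout: feel for it - a push of 5 to 10 N will do.
- flange: Bystander: round steel flange, 60 mm across, 28 mm high, on the bench. Origin at the centre of its underside.
- bushing: Bystander: brass bushing, a ring 36 mm across and 30 mm high, on the bench. Origin at the centre of its underside.
- housing: Bystander: square aluminium housing, 75 x 75 mm and 35 mm high, on the bench; too wide for the lane. Origin at the centre of its underside.
Not all that is in view belongs to the job. What is shaped like the block but blue or green is not meant.

How it is judged (in metres and radians):
On the way, in this order (a step that is already met when the one before it is completed fails the run):
1. the block lies flat in the infeed of the lane, wholly before the shut gate (z of block in the frame of station between 0.032 and 0.038 m and x of block in the frame of station between -0.012 and 0.012 m and y of block in the frame of station between -0.14 and -0.052 m and angle between block's own z axis and vertical below 0.06 rad and value of joint gate below 0.1 rad), for 0.2 s.
2. the block slides flat along the lane through the gate, holding it open (z of block in the frame of station between 0.03 and 0.04 m and x of block in the frame of station between -0.006 and 0.006 m and y of block in the frame of station between -0.025 and 0.1 m and value of joint gate above 0.7 rad), for 0.1 s.
At the end, for the whole second after the job is handed in: The block lies flat in the lane behind the gate, home against the end stop (pin pressed in by more than 2.5 of its 4 mm), at rest, in line with the lane within 0.1 rad, and the gate is shut (under 0.1 rad) (value of joint part_pin above 0.0025 m and value of joint gate below 0.1 rad and y of block in the frame of station above 0.112 m and z of block in the frame of station between 0.032 and 0.038 m and x of block in the frame of station between -0.006 and 0.006 m and angle between the y axis of block and the y axis of station, either way round below 0.1 rad and angle between block's own z axis and vertical below 0.06 rad and linear speed of block below 0.01 m/s); the robot touches nothing.
It fails at once if the block was rammed or forced against the end stop (force on the station in the nest over 30 N, the block's weight of 5 to 7.5 N included) (y of block in the frame of station above 0.1 m and contact force between block and station above 30 N).
It fails at once if the flange was disturbed (over 15 mm) (distance of flange from where it was at the start of the episode above 0.015 m).
It fails at once if the bushing was disturbed (over 15 mm) (distance of bushing from where it was at the start of the episode above 0.015 m).
It fails at once if the square housing was disturbed (over 15 mm) (distance of housing from where it was at the start of the episode above 0.015 m).
It also fails if it takes over 61 s, if anything falls off the work surface, if the arm or the gripper's body presses on something with over 40 N, if the wrist force passes 120 N, or if a joint passes its speed limit or range.

ROBOT

A 6-joint arm with a two-finger parallel gripper is mounted at the origin on the work surface. World frame = base frame: x ahead of the robot, y to its left, z up, the work surface at z = 0. Lengths are in mm, angles in rad, forces in N, time in s.
With the tool pointing down it reaches from about 300 to 775 mm from the base axis. Payload 14.6 kg.
Tool frame: the origin (TCP) lies on the front face of the gripper's body, between the roots of the fingers; the fingertips stand 97 mm ahead of it and the grasp point (between the pads) lies 78 mm ahead of it; z points along the fingers, y is the direction in which the jaws open and shut (so a half turn about z gives the same grasp; the last joint's range is limited). The gripper opens to 94 mm and grips with 3 to 60 N. Pads are 16 mm wide; open, the fingers measure 119 mm over their backs; the gripper's body (75 mm by 177 mm) begins 78 mm behind the grasp point.
Start: joints at [-1.187, 0.3, 1.521, -0, 1.321, -0.067], TCP at [239.619, -495.048, 302.646] pointing down, gripper open.
Joint ranges: [-3.03, 3.03], [-0.79, 2.21], [0.23, 2.52], [-1.04, 4.18], [0, 3.07], [-2.55, 2.55]. Speed limits (rad/s): [2.22, 2.22, 2.57, 3.14, 3.14, 3.14].

INTERFACE

Orientations are given as [roll, pitch, yaw] about the fixed x, y, z axes, in that order (R = Rz(yaw) Ry(pitch) Rx(roll)).
In Python, from cell import manip, eyes, finder gives the robot as it stands.
- The arm moves only by the tool drive_tool, never from a script. Its argument "rows" is a list of rows, each an object with "offset": the shift along the tool's x, y, z in mm, a list of three; "spin": the turn about the tool's z in degrees; "jaw": the finger opening in mm, from 0 to 94. In form: [{"offset": [dx, dy, dz], "spin": spin, "jaw": jaw}, ...]. A call has 1 to 20 rows; each row shifts and turns the commanded pose from where the row before left it, along the tool's axes as they then stand; what a row does not reach is not made up. A row lasts 1/10 s, in which the tool goes at most 50 mm and 8.59 degrees, less where a joint would pass 70% of its speed; a pose out of reach is approached as far as the arm can. A call is refused whole if a number of a shift passes 50 or a number of a turn 8.59, either way. A call with a gripper value outside its range is refused whole. The fingers move at their own pace and stop on an object; "force" is the grip in N (left out, the last holds). Time passes only in rows, so rows that do not move let the fingers close. It gives the time, the measured TCP pose, the force and the opening at its end, in the units of the state.
- manip.read_state(): the state, without advancing time (a new reading comes with each control period).
- eyes.camera(name): name is "side" or "top"; returns a dict with "color" (480x640x3 uint8, blue, green, red), "depth" (480x640 float32, mm along the optical axis (not along the pixel's ray), 0 where there is no reading), "vfov" (degrees; the focal length in pixels is half the picture's height over the tangent of half this angle, whatever the lens; pixels are square), "cx", "cy" (the principal point, pixels), "rvec" (rotation vector, rad) and "tvec" (3), from world to camera coordinates, as OpenCV has them. Camera axes: x right, y down, z forward; pixel columns grow to the right and rows downward; lengths in mm; the calibration is good to about 2 mm. A picture is of the moment at which its call begins.
- manip.sign_off(): hands the job in, once; it reports no verdict.
Trained networks look in the newest picture that a camera, given by its name, has taken for a name from the list of things; names that differ only in an ending like _2 or _b are one class to them, and where a whole thing is asked for, a point or a joint stands for the part that bears it (a point fixed in the world has none). Each returns a list of dicts, best first, with "p" (0 to 1); they miss things now and then, are a little off and sometimes report something else, mostly with a low value. They report only what shows in the picture. A call takes as long as a camera call. They do not tell look-alikes from the thing itself.
- finder.find_in(camera, target): "uv" ([column, row] in pixels, amid what is visible of it).
The state is a dict: "clock": time; "joints": joint angles; "qd": joint speeds; "effort": joint torques, N m; "eef_pos": TCP position; "eef_rot": TCP orientation; "wrist_force": force on the tool from outside, world axes, zero at the start; "moment": the same for the moment, N m; "finger_gap": finger opening in mm.
Only numpy, scipy, OpenCV 4.12 (cv2) and the standard library are available. Lean on these libraries where they do the work, as an engineer would, in place of code of your own. Each camera call takes 0.05 s, during which the arm holds its last target. There are 200 camera calls.

## Working session

There is one attempt and no reset: what is moved stays moved. The work goes in short steps, Python scripts to look and compute and a tool call to move; the robot and the scene stay as the last step left them, time stands still between calls to the robot, and variables do not carry over. Pictures are saved under pics/ and viewed, about 8 in all and at most 12, crops included, and the job is handed in when it is done.

Besides the shell and the picture viewer there is one more tool, called after "Emit:" as name(argument=value, ...), one argument or row to a line, values as JSON. drive_tool: Moves the arm, as the interface text tells. Its arguments: {"type":"object","properties":{"rows":{"type":"array","items":{"type":"object","properties":{"offset":{"type":"array","items":{"type":"number"}},"spin":{"type":"number"},"jaw":{"type":"number"}}}},"force":{"type":"number"}},"required":["rows"]}

```bash
ls; mkdir -p pics; cat > h.py <<'E'
import numpy as np, cv2
from cell import manip, eyes, finder
def cam(n):
    c=eyes.camera(n); c['R']=cv2.Rodrigues(np.array(c['rvec'],float))[0]; c['t']=np.array(c['tvec'],float).ravel()
    c['f']=240/np.tan(np.radians(c['vfov'])/2); return c
def cloud(c):
    v,u=np.mgrid[:480,:640]; d=c['depth'].astype(float)
    P=np.stack([(u-c['cx'])/c['f']*d,(v-c['cy'])/c['f']*d,d],-1)
    return (P-c['t'])@c['R']
def proj(c,p):
    q=c['R']@np.array(p,float)+c['t']; return q[:2]/q[2]*c['f']+[c['cx'],c['cy']]
E
python3 - <<'E'
from h import *
for n in ['top','side']:
    c=cam(n); cv2.imwrite(f'pics/{n}0.png',c['color']); W=cloud(c); np.savez(f'{n}0.npz',W=W,d=c['depth'],col=c['color'])
    print(n,'campos',-c['R'].T@c['t'],c['f'])
    for t in ['block','station','infeed','snout','gate_hinge','gate','flange','bushing','housing']:
        for r in finder.find_in(n,t)[:4]:
            u,v=r['uv']; print(t,round(r['p'],2),np.round(r['uv']),W[min(479,int(v)),min(639,int(u))].round())
print(manip.read_state())
E
```

```text
pics
top campos [ 310.24570997  -22.82250645 1271.13253789] 581.674992260774
block 0.95 [392. 316.] [ 399. -192.   46.]
block 0.87 [458. 305.] [ 425. -331.   47.]
block 0.82 [398. 243.] [ 556. -209.   43.]
block 0.72 [474. 239.] [ 566. -376.   41.]
station 0.9 [208. 230.] [586. 200.  38.]
gate_hinge 0.64 [206. 230.] [586. 207.  36.]
gate 0.67 [262. 226.] [596.  85.  34.]
flange 0.97 [326. 304.] [428. -54.  31.]
bushing 0.6 [244. 307.] [419. 118.  36.]
housing 0.95 [414. 189.] [ 679. -249.   37.]
housing 0.35 [240. 302.] [433. 131.  -1.]
side campos [427.85287241 526.03543616 597.28352992] 436.8368725352757
block 0.9 [333. 205.] [ 546. -186.   46.]
block 0.8 [337. 162.] [ 572. -357.   45.]
block 0.77 [402. 224.] [ 402. -166.   45.]
block 0.71 [396. 183.] [ 430. -316.   38.]
station 0.9 [249. 389.] [557. 280. 113.]
infeed 0.57 [246. 389.] [558. 282. 117.]
snout 0.81 [245. 388.] [560. 280. 115.]
snout 0.21 [273. 286.] [593.  79.  71.]
gate_hinge 0.64 [248. 388.] [558. 280. 116.]
gate 0.73 [273. 284.] [592.  80.  75.]
flange 0.97 [378. 272.] [431. -39.  28.]
bushing 0.55 [362. 353.] [433. 139.  30.]
housing 0.86 [280. 191.] [ 671. -219.   35.]
housing 0.2 [247. 390.] [557. 282. 113.]
{'clock': 1.0, 'joints': array([-1.18665098e+00,  2.99902569e-01,  1.52098461e+00, -1.79448807e-05,
        1.32072221e+00, -6.66220511e-02]), 'qd': array([-0.00129572,  0.00136739,  0.00010009,  0.00105815, -0.00092609,
        0.00072574]), 'effort': array([ 1.35075406e-03, -5.31663251e+01, -3.52913368e+01,  7.08208582e-02,
        2.13464967e-02, -1.77247460e-05]), 'eef_pos': array([ 239.59176341, -495.06267328,  302.65068669]), 'eef_rot': array([-3.14157479e+00,  1.62333300e-05,  4.50771839e-01]), 'wrist_force': array([-0.6203307 , -0.20635619, -0.07701845]), 'moment': array([ 0.01959094,  0.01321346, -0.0086858 ]), 'finger_gap': 93.76215797148592}
```

View pics/top0.png

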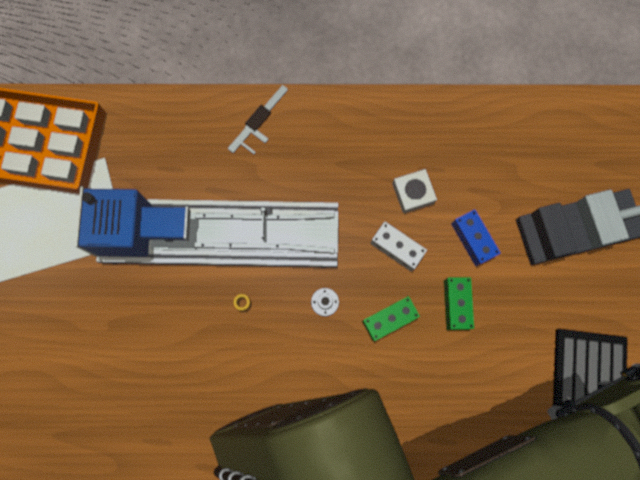

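View pics/side0.png

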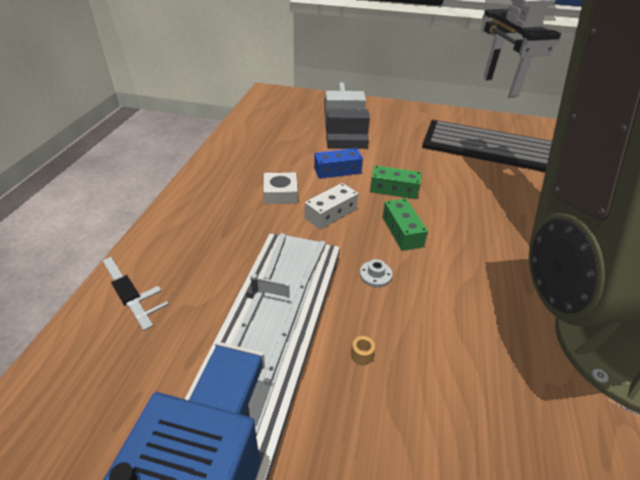

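Candidates for the block (top view): silver (399,246), blue (475,238), green (391,318) and green (459,304). By the description it is the silver one. The station runs left to right at rows 200–268, gate at (265,225), open infeed on the right. The other parts are the square housing at (415,189), flange at (325,302) and bushing at (242,302).

```bash
cat > meas.py <<'E'
from h import *
def rect(P):
    r=cv2.minAreaRect(P.astype(np.float32)); return r
for n in ['top','side']:
    D=np.load(f'{n}0.npz'); W=D['W']; ok=D['d']>0; z=W[...,2]
    def sel(x0,x1,y0,y1,z0,z1): return ok&(W[...,0]>x0)&(W[...,0]<x1)&(W[...,1]>y0)&(W[...,1]<y1)&(z>z0)&(z<z1)
    sat=D['col'].max(-1).astype(int)-D['col'].min(-1)
    m=sel(490,620,-290,-130,36,56)&(sat<60)
    l,lab,st,_=cv2.connectedComponentsWithStats(m.astype(np.uint8)); m=lab==1+np.argmax(st[1:,4])
    print(n,'block',rect(W[m][:,:2]),np.median(z[m]),m.sum())
    for nm,b in dict(hous=(480,700,220,420,138,165),snout=(500,660,140,245,105,130),base=(480,700,-120,260,20,60),rails=(480,700,-90,140,41,56),gatepost=(480,700,-20,140,60,95)).items():
        m=sel(*b); P=W[m]
        if len(P)>5: print(n,nm,[np.round(x,1) for x in rect(P[:,:2])],np.median(z[m]).round(1),m.sum(), P.min(0).round(),P.max(0).round())
a=cv2.imread('pics/top0.png')[190:290,170:450]; b=cv2.imread('pics/side0.png')[170:390,190:400]
a=cv2.resize(a,None,fx=2.8,fy=2.8,interpolation=2)
b=cv2.resize(b,None,fx=1.4,fy=1.4,interpolation=2)
o=np.zeros((600,784,3),np.uint8); o[:280,:784]=a; o[285:285+b.shape[0],:b.shape[1]]=b
cv2.imwrite('pics/crop0.png',o)
E
python3 meas.py
```

```text
top block ((552.0416259765625, -213.020263671875), (109.84878540039062, 52.48749923706055), 54.900360107421875) 45.06982159312406 1204
top hous [array([586. , 371.6]), array([ 96.9, 120.9]), np.float64(89.9)] 150.0 2920 [526. 323. 138.] [646. 420. 164.]
top snout [array([584. , 237.1]), array([15.9, 66.4]), np.float64(89.5)] 116.3 276 [551. 229. 105.] [617. 245. 122.]
top base [array([581.4,  89.9]), array([341.8, 143. ]), np.float64(89.0)] 34.7 9577 [507. -81.  20.] [654. 260.  59.]
top rails [array([585.7,  33.6]), array([212.9,  97.3]), np.float64(88.5)] 46.9 1029 [534. -74.  41.] [635. 140.  56.]
top gatepost [array([593.8,  77. ]), array([65.9, 11.8]), np.float64(3.0)] 79.2 94 [561.  72.  61.] [627.  84.  89.]
side block ((554.0737915039062, -212.66648864746094), (113.2771224975586, 52.04964828491211), 55.724273681640625) 45.42512293095332 895
side hous [array([588.5, 373.3]), array([ 94.6, 119.7]), np.float64(89.1)] 150.2 8971 [528. 325. 138.] [649. 420. 165.]
side snout [array([586.3, 237.1]), array([15.8, 66. ]), np.float64(90.0)] 116.5 558 [553. 229. 105.] [619. 245. 120.]
side base [array([583.9,  89.5]), array([343.2, 141.8]), np.float64(89.1)] 34.8 11576 [510. -82.  20.] [657. 260.  60.]
side rails [array([589.3,  34.2]), array([214. ,  94.2]), np.float64(87.3)] 47.4 1297 [537. -72.  41.] [638. 140.  56.]
side gatepost [array([596.3,  78.5]), array([64.9, 12.2]), np.float64(2.5)] 73.3 432 [564.  73.  60.] [629.  86.  87.]
```

View pics/crop0.png

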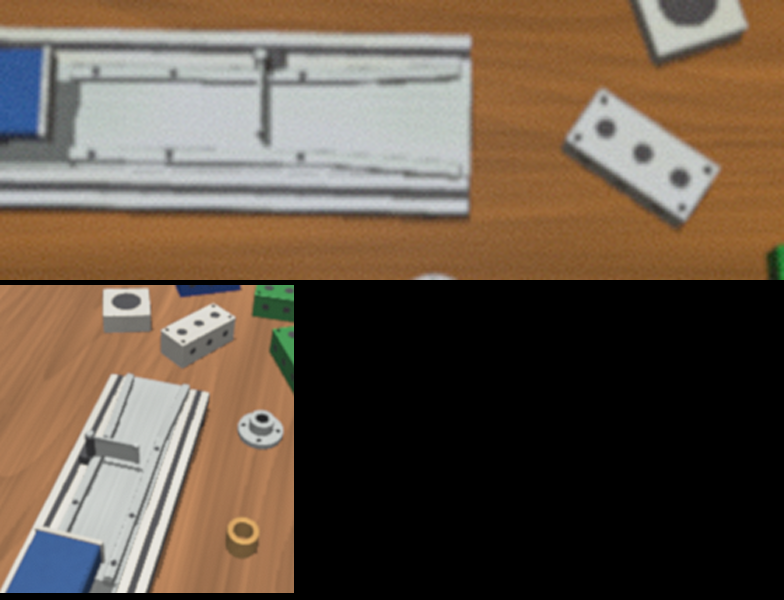

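```bash
python3 - <<'E'
from h import *
for n in ['top','side']:
    D=np.load(f'{n}0.npz'); W=D['W']; ok=D['d']>0; z=W[...,2]
    for nm,(z0,z1,y0,y1,hw) in dict(base=(25,60,-75,220,200),rail=(43,54,25,135,60),hous=(140,165,335,410,200),snoutetc=(105,130,240,310,60)).items():
        m=ok&(abs(W[...,0]-585)<hw)&(W[...,1]>y0)&(W[...,1]<y1)&(z>z0)&(z<z1); P=W[m]
        L=[];
        for y in np.arange(y0,y1,6):
            q=P[(P[:,1]>=y)&(P[:,1]<y+6),0]
            if len(q)>4: L.append((y+3,q.min(),q.max()))
        L=np.array(L)
        if len(L)<4: print(n,nm,'few');continue
        for k,s in ((1,'lo'),(2,'hi')):
            f=np.polyfit(L[:,0]-80,L[:,k],1); r=L[:,k]-np.polyval(f,L[:,0]-80); g=abs(r)<2.5
            f=np.polyfit(L[g,0]-80,L[g,k],1); print(n,nm,s,'x@y80',f[1].round(2),'slope',f[0].round(4),r.std().round(2))
    # snout front edge, base end
    m=ok&(abs(W[...,0]-585)<25)&(z>108)&(z<125)&(W[...,1]<260); print(n,'snout front y',np.percentile(W[m][:,1],[0,1,3]))
    for x0 in (530,585,640):
        m=ok&(abs(W[...,0]-x0)<10)&(z>25)&(z<60)&(W[...,1]<100); print(' base end',x0,np.percentile(W[m][:,1],[0,.3,1]).round(1))
    m=ok&(abs(W[...,0]-585)<70)&(z>60)&(z<80)&(abs(W[...,1]-80)<30);P=W[m]
    print('gate fit',np.polyfit(P[:,0]-585,P[:,1],1),len(P))
E
```

```text
Traceback (most recent call last):
TypeError: expected non-empty vector for x
```

```bash
python3 - <<'E'
from h import *
for n in ['top','side']:
    D=np.load(f'{n}0.npz'); W=D['W']; ok=D['d']>0; z=W[...,2]
    for nm,(z0,z1,y0,y1,hw) in dict(base=(25,60,-75,220,200),rail=(43,54,35,135,60),hous=(140,165,335,410,200),snoutetc=(105,130,240,310,60)).items():
        m=ok&(abs(W[...,0]-585)<hw)&(W[...,1]>y0)&(W[...,1]<y1)&(z>z0)&(z<z1); P=W[m]
        L=[];
        for y in np.arange(y0,y1,6):
            q=P[(P[:,1]>=y)&(P[:,1]<y+6),0]
            if len(q)>4: L.append((y+3,q.min(),q.max()))
        L=np.array(L)
        if len(L)<4: print(n,nm,'few');continue
        for k,s in ((1,'lo'),(2,'hi')):
            x=L[:,0]-80; g=np.ones(len(x),bool)
            for _ in range(4):
                f=np.polyfit(x[g],L[g,k],1); r=abs(L[:,k]-np.polyval(f,x)); g=r<=max(2*np.median(r),.5)
            print(n,nm,s,'x@y80',f[1].round(2),'slope',f[0].round(4),np.median(r).round(2),g.sum())
    m=ok&(abs(W[...,0]-585)<25)&(z>108)&(z<125)&(W[...,1]<260); print(n,'snout front y',np.percentile(W[m][:,1],[0,1,3]))
    for x0 in (530,585,640):
        m=ok&(abs(W[...,0]-x0)<10)&(z>25)&(z<60)&(W[...,1]<100); print(' base end',x0,np.percentile(W[m][:,1],[0,.3,1]).round(1))
    m=ok&(abs(W[...,0]-585)<70)&(z>60)&(z<80)&(abs(W[...,1]-80)<30);P=W[m]
    print('gate fit',np.polyfit(P[:,0]-585,P[:,1],1),len(P))
E
```

```text
top base lo x@y80 510.75 slope 0.0159 0.35 32
top base hi x@y80 650.45 slope 0.0179 0.35 36
top rail lo x@y80 544.08 slope 0.0045 0.37 15
top rail hi x@y80 618.21 slope 0.0297 0.71 11
top hous lo x@y80 520.94 slope 0.0186 0.14 13
top hous hi x@y80 653.28 slope -0.0254 0.21 11
top snoutetc lo x@y80 548.14 slope 0.0227 0.19 10
top snoutetc hi x@y80 605.9 slope 0.052 0.31 8
top snout front y [229.23357978 229.6036394  229.89920001]
 base end 530 [-610.3 -601.8 -572. ]
 base end 585 [-743.9 -742.  -739.2]
 base end 640 [-739.2 -737.9 -734.7]
gate fit [-1.74848819e-02  7.83663450e+01] 52
side base lo x@y80 513.31 slope 0.0164 0.19 33
side base hi x@y80 653.22 slope 0.0182 0.36 42
side rail lo x@y80 546.4 slope 0.015 0.25 16
side rail hi x@y80 621.12 slope 0.0182 0.49 10
side hous lo x@y80 522.19 slope 0.0233 0.21 9
side hous hi x@y80 641.28 slope 0.021 0.24 11
side snoutetc lo x@y80 552.07 slope 0.0157 0.12 12
side snoutetc hi x@y80 617.36 slope 0.0052 0.21 11
side snout front y [-1159.35093461 -1154.51883727 -1152.23366464]
 base end 530 [-1156.4 -1154.8 -1152.4]
 base end 585 [-1159.  -1154.3 -1152.5]
 base end 640 [-1159.2 -1156.2 -1154.1]
gate fit [2.39889466e-02 8.06038861e+01] 330
```

The crop confirms the choice: silver block with three top ports, long axis about 55° in world. The station axis is about 1° clockwise of world y, with the gate near y≈79 and the centre line at x≈582. I'm moving to hover over the block.

Emit:
drive_tool(
  rows=[
    {"offset":[0,0,0],"spin":-7.35,"jaw":76},
    {"offset":[0,0,0],"spin":-7.35,"jaw":76},
    {"offset":[0,0,0],"spin":-7.35,"jaw":76},
    {"offset":[0,0,0],"spin":-7.35,"jaw":76},
  ],
  force=25,
)

```text
clock: 1.4
eef_pos: [239.6, -495.0, 302.6]
eef_rot: [3.142, -0.0, 0.969]
wrist_force: [0.3, -0.5, 0.8]
finger_gap: 76.6
```

Emit:
drive_tool(
  rows=[
    {"offset":[24,5.6,6],"spin":0,"jaw":76},
    {"offset":[24,5.6,6],"spin":0,"jaw":76},
    {"offset":[24,5.6,6],"spin":0,"jaw":76},
    {"offset":[24,5.6,6],"spin":0,"jaw":76},
    {"offset":[24,5.6,6],"spin":0,"jaw":76},
    {"offset":[24,5.6,6],"spin":0,"jaw":76},
    {"offset":[24,5.6,6],"spin":0,"jaw":76},
    {"offset":[24,5.6,6],"spin":0,"jaw":76},
    {"offset":[24,5.6,6],"spin":0,"jaw":76},
    {"offset":[24,5.6,6],"spin":0,"jaw":76},
    {"offset":[24,5.6,6],"spin":0,"jaw":76},
    {"offset":[24,5.6,6],"spin":0,"jaw":76},
    {"offset":[24,5.6,6],"spin":0,"jaw":76},
    {"offset":[24,5.6,6],"spin":0,"jaw":76},
    {"offset":[24,5.6,6],"spin":0,"jaw":76},
    {"offset":[24,5.6,6],"spin":0,"jaw":76},
    {"offset":[24,5.6,6],"spin":0,"jaw":76},
    {"offset":[0,0,0],"spin":0,"jaw":76},
  ],
)

```text
clock: 3.2
eef_pos: [551.7, -212.4, 199.7]
eef_rot: [-3.14, -0.0, 0.966]
wrist_force: [-0.6, 0.5, -0.4]
finger_gap: 76.2
```

Emit:
drive_tool(
  rows=[
    {"offset":[0,1.2,20],"spin":0,"jaw":76},
    {"offset":[0,0,25],"spin":0,"jaw":76},
    {"offset":[0,0,20],"spin":0,"jaw":76},
    {"offset":[0,0,12],"spin":0,"jaw":76},
    {"offset":[0,0,8],"spin":0,"jaw":76},
    {"offset":[0,0,0],"spin":0,"jaw":76},
    {"offset":[0,0,0],"spin":0,"jaw":40},
    {"offset":[0,0,0],"spin":0,"jaw":40},
    {"offset":[0,0,0],"spin":0,"jaw":40},
    {"offset":[0,0,0],"spin":0,"jaw":40},
    {"offset":[0,0,0],"spin":0,"jaw":40},
    {"offset":[0,0,0],"spin":0,"jaw":40},
    {"offset":[0,0,0],"spin":0,"jaw":40},
    {"offset":[0,0,0],"spin":0,"jaw":40},
  ],
  force=30,
)

```text
clock: 4.6
eef_pos: [551.7, -215.0, 116.2]
eef_rot: [3.141, -0.0, 0.964]
wrist_force: [-0.7, 0.9, 6.8]
finger_gap: 49.9
```

Emit:
drive_tool(
  rows=[
    {"offset":[0,0,-10],"spin":0,"jaw":40},
    {"offset":[0,0,-20],"spin":0,"jaw":40},
    {"offset":[0,0,-25],"spin":0,"jaw":40},
    {"offset":[0,0,-25],"spin":0,"jaw":40},
    {"offset":[0,0,-10],"spin":0,"jaw":40},
    {"offset":[0,0,0],"spin":-6.7,"jaw":40},
    {"offset":[0,0,0],"spin":-6.7,"jaw":40},
    {"offset":[0,0,0],"spin":-6.7,"jaw":40},
    {"offset":[0,0,0],"spin":-6.7,"jaw":40},
    {"offset":[0,0,0],"spin":-6.7,"jaw":40},
    {"offset":[0,0,0],"spin":0,"jaw":40},
  ],
)

```text
clock: 5.7
eef_pos: [551.1, -214.7, 204.7]
eef_rot: [-3.14, -0.001, 1.551]
wrist_force: [-0.3, -0.2, -6.5]
finger_gap: 50.0
```

Emit:
drive_tool(
  rows=[
    {"offset":[19,2.5,-1],"spin":0,"jaw":40},
    {"offset":[19,2.5,0],"spin":0,"jaw":40},
    {"offset":[19,2.5,0],"spin":0,"jaw":40},
    {"offset":[19,2.5,0],"spin":0,"jaw":40},
    {"offset":[19,2.5,0],"spin":0,"jaw":40},
    {"offset":[19,2.5,0],"spin":0,"jaw":40},
    {"offset":[19,2.5,0],"spin":0,"jaw":40},
    {"offset":[19,2.5,0],"spin":0,"jaw":40},
    {"offset":[19,2.5,0],"spin":0,"jaw":40},
    {"offset":[19,2.5,0],"spin":0,"jaw":40},
    {"offset":[0,0,6],"spin":0,"jaw":40},
    {"offset":[0,0,15],"spin":0,"jaw":40},
    {"offset":[0,0,0],"spin":0,"jaw":40},
    {"offset":[0,0,0],"spin":0,"jaw":40},
  ],
)

```text
clock: 7.1
eef_pos: [580.4, -26.1, 184.8]
eef_rot: [-3.14, -0.0, 1.547]
wrist_force: [0.3, 0.1, -5.2]
finger_gap: 49.8
```

```bash
cat > look.py <<'E'
from h import *
import sys
k=sys.argv[1]; s=manip.read_state(); print(s['eef_pos'].round(1),s['eef_rot'].round(4),s['wrist_force'].round(1))
out=[]
for n,(u,v,w,h) in dict(top=(200,170,200,150),side=(180,160,240,180)).items():
    c=cam(n); W=cloud(c); np.savez(f'{n}{k}.npz',W=W,d=c['depth'],col=c['color'])
    out.append(cv2.resize(c['color'][v:v+h,u:u+w],(400,300) if n=='top' else (400,300),interpolation=2))
    z=W[...,2]; m=(c['depth']>0)&(abs(W[...,0]-582)<45)&(W[...,1]>-100)&(W[...,1]<75)&(z>float(sys.argv[2])-5)&(z<float(sys.argv[2])+5)
    print(n,m.sum(),np.median(z[m]) if m.any() else 0,cv2.minAreaRect(W[m][:,:2].astype(np.float32)) if m.any() else 0)
o=np.hstack(out); cv2.imwrite(f'pics/l{k}.png',cv2.resize(o,(800,300)))
E
python3 look.py 1 115
```

```text
[580.4 -26.1 184.8] [-3.140e+00 -1.000e-04  1.547e+00] [ 0.3  0.1 -5.2]
top 2 114.26173041067116 ((599.3271484375, -69.59872436523438), (3.282965898513794, 0.0), 139.6465301513672)
side 1258 114.67832527422382 ((581.5618896484375, -22.71491241455078), (111.06092834472656, 73.9300537109375), 88.73578643798828)
```

View pics/l1.png

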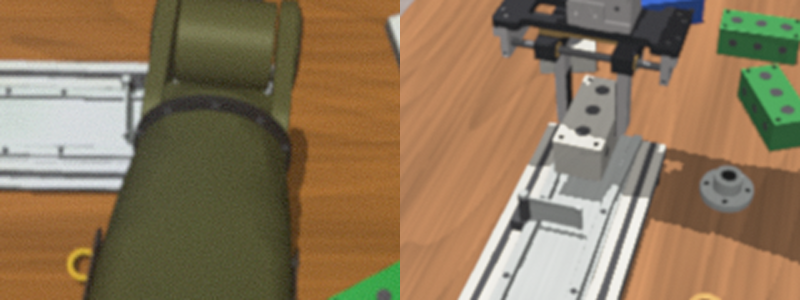

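```bash
python3 - <<'E'
import numpy as np
D=np.load('side1.npz'); W=D['W']; z=W[...,2]; ok=D['d']>0
m=ok&(abs(W[...,0]-582)<60)&(W[...,1]>-100)&(W[...,1]<60)&(z>78)&(z<119); P=W[m]
for y in range(-86,50,6):
    q=P[(P[:,1]>=y)&(P[:,1]<y+6)]
    if len(q)>3:
        t=q[q[:,2]>110]
        print(y,len(q),q[:,0].min().round(1),q[:,0].max().round(1),'top',(t[:,0].min().round(1),t[:,0].max().round(1),((t[:,0].min()+t[:,0].max())/2).round(1)) if len(t)>2 else '',np.median(t[:,2]).round(1) if len(t) else '')
E
```

```text
-80 27 570.4 604.7 top (np.float64(570.4), np.float64(604.7), np.float64(587.6)) 114.6
-74 38 571.6 604.9 top (np.float64(571.6), np.float64(604.9), np.float64(588.2)) 115.0
-68 46 569.6 605.2 top (np.float64(569.6), np.float64(605.2), np.float64(587.4)) 114.9
-62 44 567.8 605.2 top (np.float64(567.8), np.float64(605.2), np.float64(586.5)) 114.9
-56 50 566.3 605.1 top (np.float64(566.3), np.float64(605.1), np.float64(585.7)) 115.1
-50 47 565.2 605.3 top (np.float64(565.2), np.float64(605.3), np.float64(585.3)) 114.7
-44 62 563.1 605.5 top (np.float64(563.1), np.float64(605.5), np.float64(584.3)) 114.9
-38 56 544.7 606.6 top (np.float64(544.7), np.float64(606.6), np.float64(575.7)) 114.8
-32 68 544.6 607.1 top (np.float64(544.6), np.float64(607.1), np.float64(575.8)) 114.7
-26 73 544.7 610.1 top (np.float64(544.7), np.float64(607.1), np.float64(575.9)) 115.0
-20 222 544.6 618.8 top (np.float64(544.6), np.float64(618.6), np.float64(581.6)) 114.7
-14 83 556.7 606.4 top (np.float64(556.7), np.float64(606.4), np.float64(581.6)) 114.6
-8 79 557.0 605.1 top (np.float64(557.7), np.float64(605.1), np.float64(581.4)) 114.8
-2 86 556.9 606.3 top (np.float64(557.3), np.float64(606.3), np.float64(581.8)) 114.6
4 90 557.2 607.6 top (np.float64(557.2), np.float64(607.6), np.float64(582.4)) 114.7
10 92 557.3 607.4 top (np.float64(557.7), np.float64(607.4), np.float64(582.5)) 114.5
16 87 557.5 607.6 top (np.float64(558.3), np.float64(607.6), np.float64(582.9)) 114.5
22 94 557.8 607.9 top (np.float64(557.9), np.float64(607.9), np.float64(582.9)) 114.5
28 503 557.7 607.8 top (np.float64(558.6), np.float64(606.9), np.float64(582.8)) 113.7
```

Emit:
drive_tool(
  rows=[
    {"offset":[0,0,8],"spin":-0.4,"jaw":40},
    {"offset":[0,0,8],"spin":0,"jaw":40},
    {"offset":[0,0,5],"spin":0,"jaw":40},
    {"offset":[0,0,5],"spin":0,"jaw":40},
    {"offset":[0,0,4],"spin":0,"jaw":40},
    {"offset":[0,0,2.5],"spin":0,"jaw":40},
    {"offset":[0,0,0],"spin":0,"jaw":40},
    {"offset":[0,0,0],"spin":0,"jaw":40},
  ],
)

```text
clock: 8.0
eef_pos: [580.8, -25.5, 153.3]
eef_rot: [3.141, 0.0, 1.556]
wrist_force: [-0.4, -0.6, -5.7]
finger_gap: 50.0
```

Emit:
drive_tool(
  rows=[
    {"offset":[0,0,1],"spin":0,"jaw":40},
    {"offset":[0,0,1],"spin":0,"jaw":40},
    {"offset":[0,0,0.5],"spin":0,"jaw":40},
    {"offset":[0,0,0],"spin":0,"jaw":40},
  ],
)

```text
clock: 8.4
eef_pos: [580.8, -25.5, 151.2]
eef_rot: [3.141, 0.0, 1.556]
wrist_force: [-3.8, 0.4, 4.3]
finger_gap: 49.6
```

Emit:
drive_tool(
  rows=[
    {"offset":[0,0,0],"spin":0,"jaw":60},
    {"offset":[0,0,0],"spin":0,"jaw":68},
    {"offset":[0,0,0],"spin":0,"jaw":68},
    {"offset":[0,0,0],"spin":0,"jaw":68},
    {"offset":[0,0,-10],"spin":0,"jaw":68},
    {"offset":[0,0,-25],"spin":0,"jaw":68},
    {"offset":[0,0,-25],"spin":0,"jaw":68},
    {"offset":[-20,0,-10],"spin":0,"jaw":40},
    {"offset":[-30,0,0],"spin":0,"jaw":20},
    {"offset":[-30,0,0],"spin":0,"jaw":0},
    {"offset":[-20,0,0],"spin":0,"jaw":0},
    {"offset":[0,0,0],"spin":0,"jaw":0},
    {"offset":[0,0,0],"spin":0,"jaw":0},
  ],
)

```text
clock: 9.7
eef_pos: [579.2, -125.3, 221.1]
eef_rot: [3.141, -0.0, 1.555]
wrist_force: [-0.2, 0.3, 0.8]
finger_gap: 23.5
```

```bash
python3 look.py 2 80; python3 - <<'E'
import numpy as np
for n in ('top','side'):
    D=np.load(n+'2.npz'); W=D['W']; z=W[...,2]; ok=D['d']>0
    m=ok&(abs(W[...,0]-582)<40)&(W[...,1]>-100)&(W[...,1]<60)&(z>74)&(z<86); P=W[m]
    for y in range(-92,45,12):
        q=P[(P[:,1]>=y)&(P[:,1]<y+12)]
        if len(q)>3: print(n,y,len(q),q[:,0].min().round(1),q[:,0].max().round(1))
E
```

```text
[ 579.2 -125.3  221.1] [ 3.1413e+00 -1.0000e-04  1.5550e+00] [-0.2  0.3  0.8]
top 894 80.0109059419301 ((582.8533935546875, 11.681903839111328), (135.27891540527344, 60.84038162231445), 80.73175811767578)
side 1274 80.44548146673026 ((583.73876953125, -0.14058685302734375), (157.4774169921875, 58.62254333496094), 83.34857940673828)
top -68 8 593.9 602.1
top -56 68 553.8 603.3
top -44 113 553.5 602.8
top -32 136 553.9 602.8
top -20 138 554.1 603.2
top -8 139 554.7 604.9
top 4 120 554.6 605.5
top 16 139 555.0 605.2
top 28 47 554.8 604.5
side -80 86 555.7 605.0
side -68 119 556.0 605.3
side -56 129 556.2 605.6
side -44 121 556.5 606.0
side -32 134 556.2 606.8
side -20 137 557.1 606.2
side -8 148 557.2 606.6
side 4 142 557.2 606.6
side 16 148 557.4 608.6
side 28 126 558.1 607.7
```

View pics/l2.png

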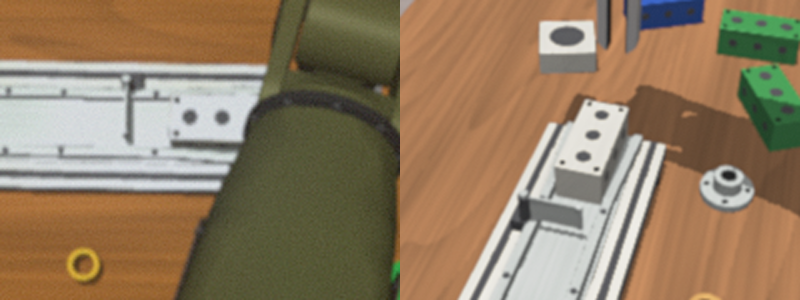

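Block is flat in the infeed (top at z 80, so underside at 35), centred and in line with the lane, and the gate is shut. Next I lower the closed fingers behind it.

Emit:
drive_tool(
  rows=[
    {"offset":[0,0,20],"spin":0,"jaw":0},
    {"offset":[0,0,25],"spin":0,"jaw":0},
    {"offset":[0,0,20],"spin":0,"jaw":0},
    {"offset":[0,0,10],"spin":0,"jaw":0},
    {"offset":[0,0,6],"spin":0,"jaw":0},
    {"offset":[10,0,0],"spin":0,"jaw":0},
    {"offset":[10,0,0],"spin":0,"jaw":0},
    {"offset":[7,0,0],"spin":0,"jaw":0},
    {"offset":[3,0,0],"spin":0,"jaw":0},
    {"offset":[3,0,0],"spin":0,"jaw":0},
    {"offset":[3,0,0],"spin":0,"jaw":0},
    {"offset":[3,0,0],"spin":0,"jaw":0},
  ],
)

```text
clock: 11.0
eef_pos: [579.8, -86.5, 139.8]
eef_rot: [3.141, 0.0, 1.555]
wrist_force: [1.1, -3.9, -0.8]
finger_gap: 0.8
```

Emit:
drive_tool(
  rows=[
    {"offset":[3,0,0],"spin":0,"jaw":0},
    {"offset":[5,0,0],"spin":0,"jaw":0},
    {"offset":[6,0,0],"spin":0,"jaw":0},
    {"offset":[6,0,0],"spin":0,"jaw":0},
    {"offset":[6,0,0],"spin":0,"jaw":0},
    {"offset":[6,0,0],"spin":0,"jaw":0},
    {"offset":[6,0,0],"spin":0,"jaw":0},
    {"offset":[6,0,0],"spin":0,"jaw":0},
    {"offset":[6,0,0],"spin":0,"jaw":0},
    {"offset":[6,0,0],"spin":0,"jaw":0},
    {"offset":[6,0,0],"spin":0,"jaw":0},
    {"offset":[6,0,0],"spin":0,"jaw":0},
  ],
)

```text
clock: 12.2
eef_pos: [580.7, -18.6, 139.8]
eef_rot: [-3.141, 0.001, 1.556]
wrist_force: [-1.5, -9.0, 2.4]
finger_gap: 0.7
```

Emit:
drive_tool(
  rows=[
    {"offset":[6,0,0],"spin":0,"jaw":0},
    {"offset":[6,0,0],"spin":0,"jaw":0},
    {"offset":[6,0,0],"spin":0,"jaw":0},
    {"offset":[6,0,0],"spin":0,"jaw":0},
    {"offset":[6,0,0],"spin":0,"jaw":0},
    {"offset":[6,0,0],"spin":0,"jaw":0},
    {"offset":[6,0,0],"spin":0,"jaw":0},
    {"offset":[6,0,0],"spin":0,"jaw":0},
    {"offset":[6,0,0],"spin":0,"jaw":0},
    {"offset":[6,0,0],"spin":0,"jaw":0},
    {"offset":[6,0,0],"spin":0,"jaw":0},
    {"offset":[6,0,0],"spin":0,"jaw":0},
    {"offset":[0,0,0],"spin":0,"jaw":0},
  ],
)

```text
clock: 13.5
eef_pos: [581.7, 54.4, 139.6]
eef_rot: [-3.141, -0.0, 1.556]
wrist_force: [-0.2, 1.0, -0.3]
finger_gap: 0.9
```

```bash
python3 look.py 3 80
```

```text
[581.7  54.4 139.6] [-3.1412e+00 -3.0000e-04  1.5563e+00] [-0.2  1.  -0.3]
top 0 0 0
side 204 80.53023531250759 ((586.65771484375, 72.6309585571289), (56.71980667114258, 31.809473037719727), 30.912729263305664)
```

View pics/l3.png

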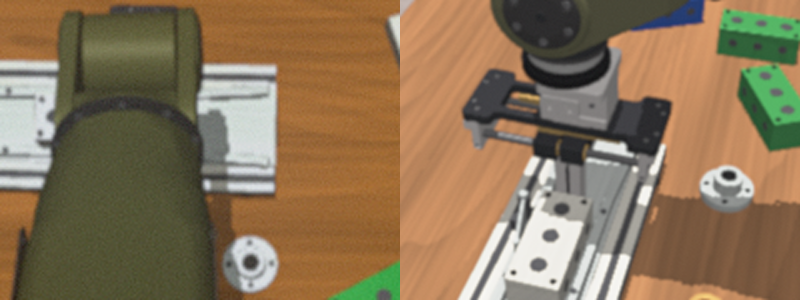

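The side view shows the block past the gate, flat, with the flap lying along its +x side and the fingers directly behind it. I'll continue to just short of the earliest possible stop.

Emit:
drive_tool(
  rows=[
    {"offset":[3,0,0],"spin":0,"jaw":0},
    {"offset":[5,0,0],"spin":0,"jaw":0},
    {"offset":[5,0,0],"spin":0,"jaw":0},
    {"offset":[6,0,0],"spin":0,"jaw":0},
    {"offset":[6,0,0],"spin":0,"jaw":0},
    {"offset":[6,0,0],"spin":0,"jaw":0},
    {"offset":[6,0,0],"spin":0,"jaw":0},
    {"offset":[6,0,0],"spin":0,"jaw":0},
    {"offset":[5,0,0],"spin":0,"jaw":0},
    {"offset":[5,0,0],"spin":0,"jaw":0},
    {"offset":[3,0,0],"spin":0,"jaw":0},
    {"offset":[2,0,0],"spin":0,"jaw":0},
    {"offset":[1,0,0],"spin":0,"jaw":0},
    {"offset":[1,0,0],"spin":0,"jaw":0},
  ],
)

```text
clock: 15.0
eef_pos: [582.6, 113.2, 139.5]
eef_rot: [-3.141, 0.001, 1.555]
wrist_force: [-1.7, -5.2, 1.6]
finger_gap: 0.7
```

Emit:
drive_tool(
  rows=[
    {"offset":[1.5,0,0],"spin":0,"jaw":0},
    {"offset":[2,0,0],"spin":0,"jaw":0},
    {"offset":[2,0,0],"spin":0,"jaw":0},
    {"offset":[2,0,0],"spin":0,"jaw":0},
    {"offset":[2,0,0],"spin":0,"jaw":0},
    {"offset":[1.5,0,0],"spin":0,"jaw":0},
    {"offset":[1,0,0],"spin":0,"jaw":0},
    {"offset":[1,0,0],"spin":0,"jaw":0},
    {"offset":[0.5,0,0],"spin":0,"jaw":0},
    {"offset":[0.5,0,0],"spin":0,"jaw":0},
  ],
)

```text
clock: 16.0
eef_pos: [582.9, 127.3, 139.5]
eef_rot: [-3.141, 0.0, 1.555]
wrist_force: [-1.8, -5.1, 1.0]
finger_gap: 0.3
```

Emit:
drive_tool(
  rows=[
    {"offset":[0.5,0,0],"spin":0,"jaw":0},
    {"offset":[0.5,0,0],"spin":0,"jaw":0},
    {"offset":[0.5,0,0],"spin":0,"jaw":0},
    {"offset":[0.5,0,0],"spin":0,"jaw":0},
  ],
)

```text
clock: 16.4
eef_pos: [582.9, 129.3, 139.5]
eef_rot: [-3.141, 0.0, 1.555]
wrist_force: [-0.7, -5.2, 0.4]
finger_gap: 0.8
```

Emit:
drive_tool(
  rows=[
    {"offset":[0.5,0,0],"spin":0,"jaw":0},
    {"offset":[0.5,0,0],"spin":0,"jaw":0},
    {"offset":[0.5,0,0],"spin":0,"jaw":0},
    {"offset":[0.5,0,0],"spin":0,"jaw":0},
  ],
)

```text
clock: 16.8
eef_pos: [583.0, 131.3, 139.5]
eef_rot: [-3.141, 0.0, 1.555]
wrist_force: [-0.9, -4.1, 1.2]
finger_gap: 0.5
```

Emit:
drive_tool(
  rows=[
    {"offset":[0.5,0,0],"spin":0,"jaw":0},
    {"offset":[0.5,0,0],"spin":0,"jaw":0},
    {"offset":[0.5,0,0],"spin":0,"jaw":0},
    {"offset":[0.5,0,0],"spin":0,"jaw":0},
  ],
)

```text
clock: 17.2
eef_pos: [583.0, 133.3, 139.5]
eef_rot: [-3.141, 0.0, 1.555]
wrist_force: [-1.7, -5.1, 0.4]
finger_gap: 0.4
```

Emit:
drive_tool(
  rows=[
    {"offset":[0.5,0,0],"spin":0,"jaw":0},
    {"offset":[0.5,0,0],"spin":0,"jaw":0},
    {"offset":[0.5,0,0],"spin":0,"jaw":0},
    {"offset":[0.5,0,0],"spin":0,"jaw":0},
  ],
)

```text
clock: 17.6
eef_pos: [583.0, 135.3, 139.5]
eef_rot: [-3.141, 0.0, 1.555]
wrist_force: [-1.5, -4.7, 0.7]
finger_gap: 0.3
```

Emit:
drive_tool(
  rows=[
    {"offset":[0.5,0,0],"spin":0,"jaw":0},
    {"offset":[0.5,0,0],"spin":0,"jaw":0},
    {"offset":[0.5,0,0],"spin":0,"jaw":0},
    {"offset":[0.5,0,0],"spin":0,"jaw":0},
  ],
)

```text
clock: 18.0
eef_pos: [583.0, 137.3, 139.5]
eef_rot: [-3.141, 0.0, 1.555]
wrist_force: [-1.6, -5.2, 0.2]
finger_gap: 0.0
```

Emit:
drive_tool(
  rows=[
    {"offset":[0.5,0,0],"spin":0,"jaw":0},
    {"offset":[0.5,0,0],"spin":0,"jaw":0},
    {"offset":[0.5,0,0],"spin":0,"jaw":0},
    {"offset":[0.5,0,0],"spin":0,"jaw":0},
  ],
)

```text
clock: 18.4
eef_pos: [583.1, 139.3, 139.5]
eef_rot: [-3.141, 0.0, 1.555]
wrist_force: [-1.5, -5.1, 0.5]
finger_gap: 0.6
```

Emit:
drive_tool(
  rows=[
    {"offset":[0.5,0,0],"spin":0,"jaw":0},
    {"offset":[0.5,0,0],"spin":0,"jaw":0},
    {"offset":[0.5,0,0],"spin":0,"jaw":0},
    {"offset":[0.5,0,0],"spin":0,"jaw":0},
  ],
)

```text
clock: 18.8
eef_pos: [583.2, 141.6, 139.5]
eef_rot: [-3.141, -0.0, 1.556]
wrist_force: [-0.2, -3.1, -1.8]
finger_gap: 0.4
```

Emit:
drive_tool(
  rows=[
    {"offset":[0.5,0,0],"spin":0,"jaw":0},
    {"offset":[0.5,0,0],"spin":0,"jaw":0},
    {"offset":[0.5,0,0],"spin":0,"jaw":0},
    {"offset":[0.5,0,0],"spin":0,"jaw":0},
  ],
)

```text
clock: 19.2
eef_pos: [583.2, 143.6, 139.6]
eef_rot: [-3.142, -0.0, 1.556]
wrist_force: [-0.8, -3.3, -2.6]
finger_gap: 0.6
```

Emit:
drive_tool(
  rows=[
    {"offset":[0.5,0,0],"spin":0,"jaw":0},
    {"offset":[0.5,0,0],"spin":0,"jaw":0},
    {"offset":[0.5,0,0],"spin":0,"jaw":0},
    {"offset":[0.5,0,0],"spin":0,"jaw":0},
  ],
)

```text
clock: 19.6
eef_pos: [583.3, 145.6, 139.6]
eef_rot: [-3.142, 0.0, 1.556]
wrist_force: [0.3, -2.3, -2.7]
finger_gap: 0.4
```

Emit:
drive_tool(
  rows=[
    {"offset":[0.5,0,0],"spin":0,"jaw":0},
    {"offset":[0.5,0,0],"spin":0,"jaw":0},
    {"offset":[0.5,0,0],"spin":0,"jaw":0},
    {"offset":[0.5,0,0],"spin":0,"jaw":0},
  ],
)

```text
clock: 20.0
eef_pos: [583.3, 147.5, 139.6]
eef_rot: [-3.142, 0.0, 1.556]
wrist_force: [0.2, -3.6, -1.3]
finger_gap: 0.0
```

Emit:
drive_tool(
  rows=[
    {"offset":[0.5,0,0],"spin":0,"jaw":0},
    {"offset":[0.5,0,0],"spin":0,"jaw":0},
    {"offset":[0.5,0,0],"spin":0,"jaw":0},
    {"offset":[0.5,0,0],"spin":0,"jaw":0},
  ],
)

```text
clock: 20.4
eef_pos: [583.4, 149.5, 139.6]
eef_rot: [-3.142, 0.0, 1.556]
wrist_force: [0.4, -2.7, -2.1]
finger_gap: 0.4
```

Emit:
drive_tool(
  rows=[
    {"offset":[0.5,0,0],"spin":0,"jaw":0},
    {"offset":[0.5,0,0],"spin":0,"jaw":0},
    {"offset":[0.5,0,0],"spin":0,"jaw":0},
    {"offset":[0.5,0,0],"spin":0,"jaw":0},
  ],
)

```text
clock: 20.8
eef_pos: [583.4, 151.0, 139.7]
eef_rot: [-3.141, 0.001, 1.555]
wrist_force: [-0.1, -9.3, -0.7]
finger_gap: 0.3
```

Force jumped from about 3 to 9 N, which looks like the stop. One small confirming nudge, then hold.

Emit:
drive_tool(
  rows=[
    {"offset":[0.3,0,0],"spin":0,"jaw":0},
    {"offset":[0,0,0],"spin":0,"jaw":0},
  ],
)

```text
clock: 21.0
eef_pos: [583.4, 151.1, 139.7]
eef_rot: [-3.141, 0.001, 1.555]
wrist_force: [-2.0, -8.9, -0.3]
finger_gap: 0.4
```

Emit:
drive_tool(
  rows=[
    {"offset":[0.3,0,0],"spin":0,"jaw":0},
    {"offset":[0.3,0,0],"spin":0,"jaw":0},
    {"offset":[0,0,0],"spin":0,"jaw":0},
  ],
)

```text
clock: 21.3
eef_pos: [583.5, 151.4, 139.7]
eef_rot: [-3.141, 0.002, 1.555]
wrist_force: [-0.9, -11.8, 0.6]
finger_gap: -0.2
```

Emit:
drive_tool(
  rows=[
    {"offset":[-0.5,0,0],"spin":0,"jaw":0},
    {"offset":[-0.5,0,0],"spin":0,"jaw":0},
    {"offset":[-1,0,0],"spin":0,"jaw":0},
    {"offset":[-1,0,0],"spin":0,"jaw":0},
    {"offset":[0,0,0],"spin":0,"jaw":0},
  ],
)

```text
clock: 21.8
eef_pos: [583.5, 149.7, 139.9]
eef_rot: [3.141, -0.0, 1.556]
wrist_force: [-0.2, 0.7, 0.1]
finger_gap: 0.3
```

Emit:
drive_tool(
  rows=[
    {"offset":[0,0,-5],"spin":0,"jaw":0},
    {"offset":[0,0,-15],"spin":0,"jaw":0},
    {"offset":[0,0,-25],"spin":0,"jaw":0},
    {"offset":[0,0,-25],"spin":0,"jaw":0},
    {"offset":[0,0,-30],"spin":0,"jaw":0},
    {"offset":[-30,0,0],"spin":0,"jaw":0},
    {"offset":[-30,0,0],"spin":0,"jaw":0},
    {"offset":[-30,0,0],"spin":0,"jaw":0},
    {"offset":[-30,0,0],"spin":0,"jaw":0},
    {"offset":[-30,0,0],"spin":0,"jaw":0},
    {"offset":[-30,0,0],"spin":0,"jaw":0},
    {"offset":[-30,0,0],"spin":0,"jaw":0},
    {"offset":[0,0,0],"spin":0,"jaw":0},
  ],
)

```text
clock: 23.1
eef_pos: [580.1, -63.3, 241.0]
eef_rot: [3.14, 0.001, 1.553]
wrist_force: [0.2, 1.0, -0.0]
finger_gap: 0.3
```

```bash
sed -i 's/top=(200,170,200,150),side=(180,160,240,180)/top=(130,170,200,150),side=(160,220,240,180)/' look.py; python3 look.py 4 80; python3 - <<'E'
import numpy as np
for n in ('top','side'):
    D=np.load(n+'4.npz'); W=D['W']; z=W[...,2]; ok=D['d']>0
    m=ok&(abs(W[...,0]-584)<35)&(W[...,1]>100)&(W[...,1]<228)&(z>74)&(z<86); P=W[m]; print(n,len(P))
    for x in range(555,610,10):
        q=P[abs(P[:,0]-x)<5]
        if len(q)>3: print(x,len(q),q[:,1].min().round(1),np.median(q[:,2]).round(1))
    for y in range(150,228,12):
        q=P[abs(P[:,1]-y)<6]
        if len(q)>3: print('y',y,q[:,0].min().round(1),q[:,0].max().round(1))
E
```

```text
[580.1 -63.3 241. ] [3.1402e+00 5.0000e-04 1.5526e+00] [ 0.2  1.  -0. ]
top 4 81.2098891675214 ((619.5379028320312, 73.419189453125), (0.18407189846038818, 7.361276626586914), 87.79683685302734)
side 2 80.65082463096763 ((619.1051025390625, 73.87166595458984), (2.345487356185913, 0.0), 109.35662841796875)
top 776
555 65 159.7 79.8
565 152 160.2 80.4
575 146 159.6 80.2
585 156 159.7 80.4
595 147 159.7 80.4
605 110 160.1 79.6
y 162 556.1 605.5
y 174 556.9 606.9
y 186 556.5 606.9
y 198 556.2 607.5
y 210 556.8 607.1
y 222 557.1 607.4
side 1009
555 40 162.8 77.5
565 216 159.9 80.3
575 192 160.7 80.3
585 194 160.4 80.3
595 196 160.5 80.3
605 171 160.1 80.3
y 162 559.1 608.7
y 174 559.1 609.1
y 186 559.1 609.3
y 198 559.2 609.2
y 210 559.6 608.9
```

View pics/l4.png

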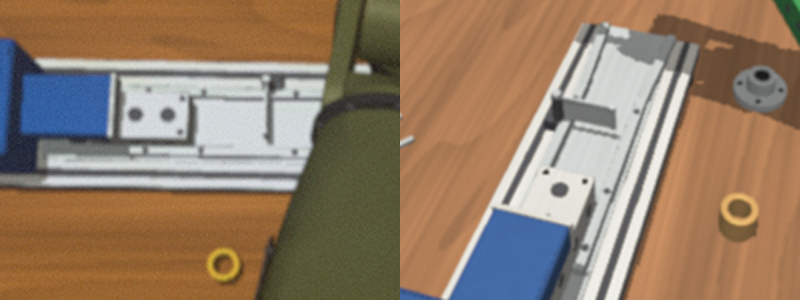

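```bash
python3 -c "
from cell import manip
print(manip.read_state()['wrist_force']); print(manip.sign_off())"
```

```text
[ 0.13082872  0.92888439 -0.06939205]
the job is handed in; nothing more can be done
None
```

The silver block is loaded in the marking station against the end stop. The job is handed in at about 23 s on the robot's clock; no verdict was reported.

- **What I did:** I laid the block flat in the infeed, then pushed it from behind with closed fingers through the gate. From just short of the earliest possible stop I moved in 2 mm steps. The push force rose from about 3 N to 9 N, then to about 12 N. The rise over the last 0.3 mm matched the buffer's 8 N/mm, so I took it as the stop. I then backed off and lifted out.
- **Last checks:**
    - Both cameras show the block flat, with its top at about z 80 mm, and in line with the lane.
    - Its rear end is at world y of about 160 mm, roughly 80 mm past the gate. That agrees with where the fingertips stopped.
    - The gate is visibly shut and the arm is clear.
    - The flange and bushing are in the last picture with no sign of having been touched. The square housing is outside that picture, and the arm did not work near it after the grasp.
- **Not seen directly:** the pin is hidden under the snout, so I judged it pressed in from the force and position only.
- **Disagreement:** the two cameras differ by about 2.5 mm in world x. This did not affect the fit, because I compared block and station within the same camera.

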